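Hang the slide rack on the sprung lifter

ROBOT

A 6-joint arm with a two-finger parallel gripper is mounted at the origin on a cart in front of the work surface, level with it; the furniture and walls round the work are solid. World frame = base frame: x ahead of the robot, y to its left, z up, the work surface at z = 0. Lengths are in mm, angles in degrees, forces in N, time in s.
With the tool pointing down it reaches from about 350 to 1000 mm from the base axis. Payload 7.1 kg.
Tool frame: the origin (TCP) lies between the finger pads; the fingertips stand 22 mm ahead of it and the grasp point (between the pads) lies 3 mm ahead of it (env.nose_length is the distance from the TCP to the fingertips, in mm); z points along the fingers, y is the line along which they close (so a half turn about z gives the same grasp; the last joint's range is limited). The gripper opens to 85 mm and grips with 20 to 120 N. Pads are 22 mm wide; open, the fingers measure 114 mm over their backs; the gripper's body (76 mm by 85 mm) begins 54 mm behind the grasp point. The pads swing forward as they close: fully open they stand 13 mm farther back than shut.
Start: joints at [-72.594, 24.242, 93.386, -0, 62.372, -1.089], TCP at [198.282, -592.697, 253.319] pointing down, gripper open.
Joint ranges: [-172.04, 172.04], [-51.8, 120.97], [4.93, 147.93], [-75.15, 255.16], [6.16, 154.13], [-145.62, 145.62]. Speed limits (degrees/s): [136.94, 136.94, 172.46, 180, 180, 180].

INTERFACE

Orientations are given as [roll, pitch, yaw] about the fixed x, y, z axes, in that order (R = Rz(yaw) Ry(pitch) Rx(roll)).
In Python, from workcell import readout, optics, ticket, env gives the robot as it stands.
- The arm moves only by the tool drive_tool, never from a script. Its argument "steps" is a list of rows, each a list of 5 numbers: the shift along the world's x, y, z normalised to -1 to 1, where 1 is 0.03 m, then the turn about the world's z normalised to -1 to 1, where 1 is pi/2 rad, then the finger opening in mm, from 0 to 85.4. In form: [[x, y, z, twist, grip], ...]. A call has 1 to 5 rows; each row shifts and turns the commanded pose from where the row before left it; what a row does not reach is not made up. A row lasts 1/8 s, in which the tool goes at most 62.5 mm and 10.7 degrees, less where a joint would pass 70% of its speed; a pose out of reach is approached as far as the arm can. A call with a number of a shift or a turn outside -1 to 1 is refused whole. A call with a gripper value outside its range is refused whole. The fingers move at their own pace and stop on an object; the grip force is fixed at half the most. Time passes only in rows, so rows that do not move let the fingers close. It gives the time, the measured TCP pose, the force, the opening and the grip force at its end, in the units of the state.
- readout.observe(): the state, without advancing time (a new reading comes with each control period).
- optics.read_camera(name): name is "scene" or "top" or "wrist"; returns the picture (480x640x3 uint8, red, green, blue); there is no depth.
- optics.camera_params(name): a dict with "camera_matrix" (3x3 intrinsics, pixels), "R" (3x3) and "t" (3): a world point X has camera coordinates R X + t; the wrist camera has in their place "mount" (4x4, takes a point from camera to tool coordinates, whose origin is the TCP and whose axes are the flange's). Camera axes: x right, y down, z forward; pixel columns grow to the right and rows downward; lengths in mm; the calibration is good to about 2 mm. The wrist camera is an equidistant fisheye: a pixel r from the principal point sees the ray r / f radians off the axis. A picture is of the moment at which its call begins: read the wrist's pose just before it. camera_params takes no time and is no camera call.
- ticket.close_job(): hands the job in; it is judged then, once.
Trained networks look in the newest picture that a camera, given by its name, has taken for a name from the list of things; names that differ only in an ending like _2 or _b are one class to them, and where a whole thing is asked for, a point or a joint stands for the part that bears it (a point fixed in the world has none). Each returns a list of dicts, best first, with "conf" (0 to 1); they miss things now and then, are a little off and sometimes report something else, mostly with a low value. They report only what shows in the picture. A call takes as long as a camera call.
- optics.search_frame(target, camera): "bbox" ([centre column, centre row, width, height] in pixels, round what is visible of it).
The state is a dict: "time": time; "joint_pos": joint angles; "joint_velocities": joint speeds; "joint_efforts": joint torques, N m; "tcp_pos": TCP position; "eef_rot": TCP orientation; "ft_force": force on the tool from outside, world axes, zero at the start; "torque": the same for the moment, N m; "gripper_width": finger opening in mm; "gripper_force": force on a finger pad.
Only numpy, scipy, OpenCV 4.12 (cv2) and the standard library are available. Lean on these libraries where they do the work, as an engineer would, in place of code of your own. Each camera call takes 0.05 s, during which the arm holds its last target. There are 200 camera calls.

TASK

Take the lifter by its black knob, pull its sprung hook down, and hook it under the wire handle of the rectangular slide rack. Let the hook rise again to its top and let go of it, so that the rack hangs from it clear of the base plate to drain. Leave the round basket standing where it is.

Things in the scene. Friction and masses are not known exactly. Their poses are not given: they have to be found in the camera images.
- stand: Fixed lift frame: aluminium base plate 440 mm wide (its y), 6 mm thick; two grey posts at y = +-200 mm and two rails along y, all 140 mm behind (its +x) the hook's line, up to 338 mm high. Origin at the plate's underside, under the middle of the hook's line of travel; x points away from the robot (yaw within 12 degrees), y along the rails, z up.
- trolley (a joint): Sideways place of the trolley that carries the lifter along the rails (m, -0.15 to 0.15, 0 in the middle, positive to the stand's +y). It moves with the knob when that is pushed sideways, friction 1.5 N, and stays where it is left; nothing springs it back.
- lifter (a joint): How far the hook is pulled down (m): 0 fully up, 0.14 at its lower stop. A spring with a net pull of about 5 N (at the top) to 7 N (at the bottom) draws it up, damped; it rises by itself when let go, with the rack on it too.
- knob (a point): Middle of the grip knob: upright black cylinder, 26 mm diameter, 42 mm high, on the end of the lifter's 16 mm wide arm (the arm runs in the stand's +x from under the knob to the rails; its top lies 31 mm below this point). Can be gripped from above at any yaw. It moves only along the rails and up and down, and never turns.
- hook (a point): Middle of the hook's seat, 115 mm below the knob's middle. Flat steel hook like an upside-down T with upturned ends, open to both sides: 16 mm wide along the stand's x, 68 mm along its y. Each seat runs from 3 to 29 mm from the middle along y, tip 15 mm high at its end; 5 mm steel below, 70 mm free up to the arm. Axes as the stand's. Seat 210 mm above the bench when up, 70 mm when down.
- rack: Loose rectangular steel rack with seven glass microscope slides, 84 mm along its x, 60 mm along its y, body 43 mm high, 0.1 to 0.2 kg, standing on the base plate to the left or the right of the hook, roughly turned as the stand, its handle within about 8 mm of the hook's line of travel. Origin at the centre of its underside, z up.
- rack_bail (a point): Middle of the straight top bar of the rack's wire handle: 6 mm round wire, straight for 64 mm along the rack's x, 115 mm above the rack's underside (121 mm above the bench as it stands), free space 70 mm high below it.
- basket_bail (a point): Middle of the top bar of the round steel basket's wire handle (basket 76 mm in diameter, 45 mm high, handle of like shape and height, straight for 48 mm), standing on the base plate on the other side of the hook. To be left alone.

How it is judged:
By the outcome, as a careful person would: the job done as asked, in the order asked, and still so for the second after the job is handed in, with the robot touching nothing.
It also fails if it takes over 38 s, if anything falls off the work surface, if the arm or the gripper's body presses on something with over 40 N, if the wrist force passes 120 N, or if a joint passes its speed limit or range.

## Working session

There is one attempt and no reset: what is moved stays moved. The work goes in short steps, Python scripts to look and compute and a tool call to move; the robot and the scene stay as the last step left them, time stands still between calls to the robot, and variables do not carry over. Pictures are saved under pics/ and viewed, at most 10 in all, crops included, and the job is handed in when it is done.

Besides the shell and the picture viewer there is one more tool, called after "Emit:" by a JSON object that holds its "fn" and its "kwargs". drive_tool: Moves the arm, as the interface text tells. Its arguments: {"type":"object","properties":{"steps":{"type":"array","items":{"type":"array","items":{"type":"number"}}}},"required":["steps"]}

```bash
mkdir -p pics; python3 - <<'E'
from workcell import readout, optics, env
import cv2, numpy as np
for c in ("scene","top"):
    im=optics.read_camera(c); cv2.imwrite(f"pics/{c}1.png",im[:,:,::-1])
    p=optics.camera_params(c); print(c,np.round(p["camera_matrix"],1).tolist(),np.round(p["R"],3).tolist(),np.round(p["t"],1).tolist())
    for t in ("knob","hook","rack_bail","basket_bail","rack","stand"):
        print(t,[(np.round(d["bbox"]).tolist(),round(d["conf"],2)) for d in optics.search_frame(t,c)[:3]])
print(readout.observe())
E
```

```text
scene [[572.0, 0.0, 320.4], [0.0, 572.0, 239.4], [0.0, 0.0, 1.0]] [[-0.822, -0.57, -0.026], [-0.246, 0.396, -0.885], [0.514, -0.72, -0.466]] [455.6, 277.6, 726.4]
knob [([309.0, 189.0, 106.0, 99.0], 0.95), ([379.0, 290.0, 46.0, 73.0], 0.61)]
hook [([311.0, 189.0, 106.0, 102.0], 0.9), ([377.0, 289.0, 46.0, 73.0], 0.7)]
rack_bail [([281.0, 280.0, 300.0, 344.0], 0.58), ([301.0, 214.0, 116.0, 176.0], 0.44)]
basket_bail [([378.0, 290.0, 42.0, 76.0], 0.76), ([309.0, 190.0, 99.0, 103.0], 0.27)]
rack [([287.0, 361.0, 67.0, 95.0], 0.73)]
stand [([283.0, 280.0, 299.0, 345.0], 0.68)]
top [[486.0, 0.0, 318.1], [0.0, 486.0, 241.5], [0.0, 0.0, 1.0]] [[-0.022, -1.0, 0.001], [-0.973, 0.021, -0.228], [0.228, -0.006, -0.974]] [47.8, 546.8, 940.8]
knob [([322.0, 216.0, 39.0, 97.0], 0.81)]
hook [([325.0, 215.0, 41.0, 101.0], 0.64)]
rack_bail [([257.0, 264.0, 30.0, 52.0], 0.62)]
basket_bail [([364.0, 277.0, 34.0, 39.0], 0.88)]
rack [([254.0, 268.0, 34.0, 52.0], 0.64)]
stand [([312.0, 221.0, 270.0, 176.0], 0.59)]
{'time': 0.7, 'joint_pos': array([-7.25923309e+01,  2.42408032e+01,  9.33846764e+01,  1.18227701e-03,
        6.23710797e+01, -1.08974344e+00]), 'joint_velocities': array([ 0.06272477,  0.00949446, -0.04199447,  0.05505844,  0.09345971,
       -0.1174059 ]), 'joint_efforts': array([-4.21801487e-04, -5.57187009e+01, -2.82102853e+01, -7.79855327e-05,
        5.66860526e-04,  1.65585408e-05]), 'tcp_pos': array([ 198.30855499, -592.71270779,  253.34219799]), 'eef_rot': array([ 1.79996540e+02, -9.81866485e-04,  1.84968643e+01]), 'ft_force': array([-0.3285999 , -0.15507438, -0.2649207 ]), 'torque': array([-0.02572973, -0.0072367 ,  0.01642437]), 'gripper_force': 0.0, 'gripper_width': 85.35723340179703}
```

```bash
python3 - <<'E'
import cv2
for c,(x,y,w,h) in (("scene",(120,90,340,255*4//3)),("top",(160,110,300,225))):
    im=cv2.imread(f"pics/{c}1.png")[y:y+h,x:x+w]; s=min(800/w,600/h)
    print(c,im.shape,s); cv2.imwrite(f"pics/{c}1c.png",cv2.resize(im,None,fx=s,fy=s,interpolation=cv2.INTER_CUBIC))
E
```

```text
scene (340, 340, 3) 1.7647058823529411
top (225, 300, 3) 2.6666666666666665
```

View pics/scene1c.png

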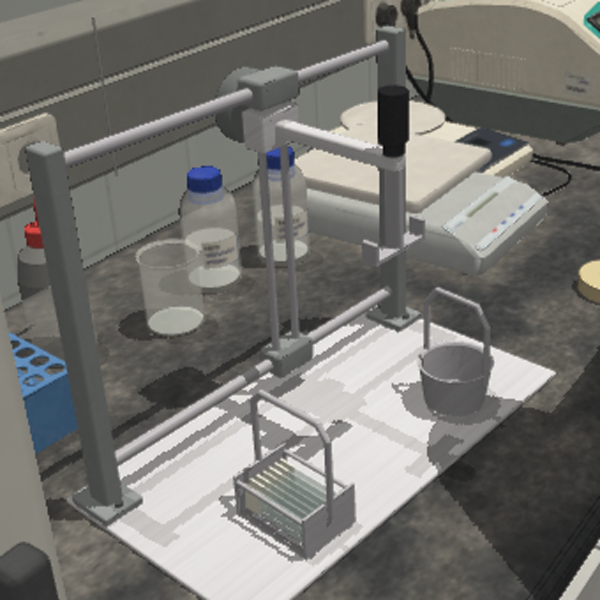

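View pics/top1c.png

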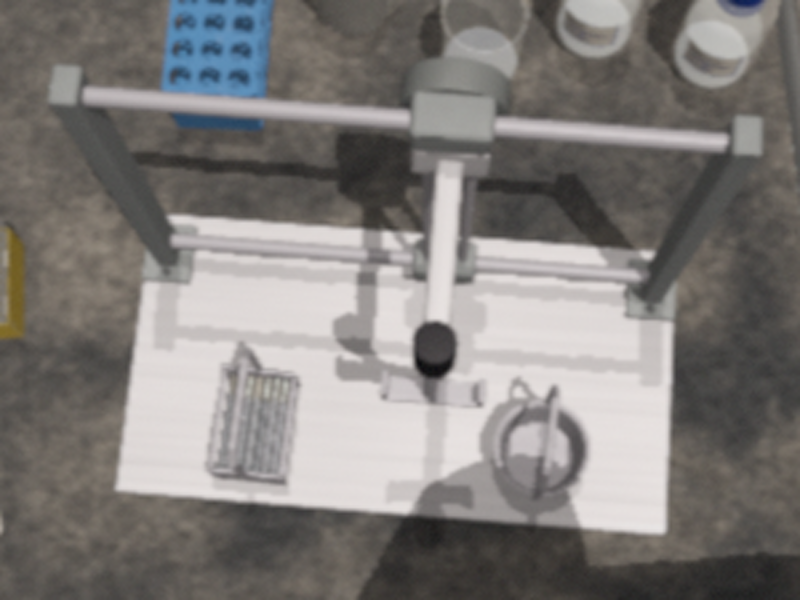

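```bash
cat > h.py <<'E'
import numpy as np
from workcell import optics
def atz(cam,uv,z):
    p=optics.camera_params(cam);K=np.array(p["camera_matrix"]);R=np.array(p["R"]);t=np.array(p["t"])
    c=-R.T@t; d=R.T@np.linalg.inv(K)@[uv[0],uv[1],1]; return c+d*(z-c[2])/d[2]
T=lambda x,y:(x/2.6667+160,y/2.6667+110)
S=lambda x,y:(x/1.7647+120,y/1.7647+90)
E
python3 - <<'E'
from h import *
r=lambda n,c,uv,z:print(n,c,np.round(atz(c,uv,z),1))
r("knobtop","top",T(435,337),346); r("knobtop","scene",S(393,91),346); r("knobbot","scene",S(393,152),304)
for q in ((175,217),(118,491),(665,533)): r("plate","top",T(*q),6)
for q in ((257,395),(326,440)): r("rbail","scene",S(*q),121)
for q in ((243,352),(240,470)): r("rbail","top",T(*q),121)
for q in ((435,290),(488,325)): r("bbail","scene",S(*q),121)
for q in ((557,395),(540,490)): r("bbail","top",T(*q),121)
r("railL","top",T(85,97),330);r("railR","top",T(725,142),330)
r("hook","top",T(385,390),210);r("hook","top",T(485,398),210)
E
```

```text
knobtop top [489.1  29.8 346. ]
knobtop scene [484.4  31.3 346. ]
knobbot scene [472.1  50.9 304. ]
plate top [681.  239.9   6. ]
plate top [451.3 280.5   6. ]
plate top [ 408.2 -154.6    6. ]
rbail scene [529.6 168.6 121. ]
rbail scene [447.5 185.8 121. ]
rbail top [536.1 166.1 121. ]
rbail top [449.6 167.4 121. ]
bbail scene [496.3 -58.2 121. ]
bbail scene [423.2 -28.1 121. ]
bbail top [499.1 -61.2 121. ]
bbail top [430.6 -45.9 121. ]
railL top [643.3 232.4 330. ]
railR top [ 606.7 -143.1  330. ]
hook top [487.5  61.  210. ]
hook top [480.7  -4.2 210. ]
```

Emit:
{"fn": "drive_tool", "kwargs": {"steps": [[0.2, 0.4, 1, 0, 85], [0.3, 0.8, 1, -0.06, 85], [0.46, 1, 1, -0.06, 85], [0.46, 1, 1, -0.06, 85], [0.46, 1, 1, -0.06, 85]]}}

```text
time: 1.32
tcp_pos: [254.9, -465.6, 404.3]
eef_rot: [180.0, -0.0, -3.3]
ft_force: [0.5, -0.3, 0.2]
gripper_width: 85.0
gripper_force: 0.0
```

Emit:
{"fn": "drive_tool", "kwargs": {"steps": [[0.46, 1, 0, -0.027, 85], [0.46, 1, 0, 0, 85], [0.46, 1, 0, 0, 85], [0.46, 1, 0, 0, 85], [0.46, 1, 0, 0, 85]]}}

```text
time: 1.95
tcp_pos: [324.0, -315.6, 403.5]
eef_rot: [180.0, -0.0, -5.5]
ft_force: [0.8, 0.3, -0.2]
gripper_width: 85.2
gripper_force: 0.0
```

Emit:
{"fn": "drive_tool", "kwargs": {"steps": [[0.46, 1, 0, 0, 85], [0.46, 1, 0, 0, 85], [0.46, 1, 0, 0, 85], [0.46, 1, 0, 0, 85], [0.46, 1, 0, 0, 85]]}}

```text
time: 2.58
tcp_pos: [393.0, -165.7, 403.5]
eef_rot: [180.0, -0.0, -5.5]
ft_force: [0.8, 0.3, -0.1]
gripper_width: 85.0
gripper_force: 0.0
```

Emit:
{"fn": "drive_tool", "kwargs": {"steps": [[0.5, 1, 0, 0, 85], [0.5, 1, 0, 0, 85], [0.5, 0.5, 0, 0, 85], [0.3, 0.2, 0, 0, 85], [0, 0, 0, 0, 85]]}}

```text
time: 3.2
tcp_pos: [446.9, -85.7, 403.2]
eef_rot: [180.0, 0.0, -5.5]
ft_force: [0.0, -0.5, -0.3]
gripper_width: 85.3
gripper_force: 0.0
```

Emit:
{"fn": "drive_tool", "kwargs": {"steps": [[0.35, 1, 0, 0, 85], [0.35, 1, 0, 0, 85], [0.35, 1, 0, 0, 85], [0.3, 0.8, 0, 0, 85], [0, 0, 0, 0, 85]]}}

```text
time: 3.82
tcp_pos: [487.2, 28.5, 403.2]
eef_rot: [180.0, 0.0, -5.5]
ft_force: [-0.2, -0.6, -0.5]
gripper_width: 84.8
gripper_force: 0.0
```

```bash
python3 - <<'E'
from workcell import readout, optics
import cv2, numpy as np
s=readout.observe(); print(s["time"],s["tcp_pos"],s["eef_rot"])
im=optics.read_camera("wrist"); cv2.imwrite("pics/w1.png",im[:,:,::-1])
p=optics.camera_params("wrist"); print(p)
im=optics.read_camera("top")[110:335,160:460]; cv2.imwrite("pics/top2.png",cv2.resize(im[:,:,::-1],None,fx=2.6667,fy=2.6667,interpolation=cv2.INTER_CUBIC))
for t in ("knob","rack_bail"): print(t,[(np.round(d["bbox"]).tolist(),round(d["conf"],2)) for d in optics.search_frame(t,"wrist")[:3]])
E
```

```text
3.825 [487.21030794  28.5208464  403.21451749] [ 1.79989144e+02  1.77284117e-02 -5.46424990e+00]
{'camera_matrix': array([[371.64829954,   0.        , 310.10951547],
       [  0.        , 371.64829954, 238.88105025],
       [  0.        ,   0.        ,   1.        ]]), 'mount': array([[ 8.58516659e-04, -9.65592575e-01, -2.60058153e-01,
         6.49615302e+01],
       [ 9.99999469e-01,  9.77322719e-04, -3.27539654e-04,
        -1.23796470e-01],
       [ 5.70430598e-04, -2.60057733e-01,  9.65592901e-01,
        -1.21930427e+02],
       [ 0.00000000e+00,  0.00000000e+00,  0.00000000e+00,
         1.00000000e+00]])}
knob [([308.0, 168.0, 82.0, 254.0], 0.68), ([205.0, 200.0, 46.0, 79.0], 0.66)]
rack_bail [([205.0, 199.0, 49.0, 80.0], 0.95)]
```

View pics/w1.png

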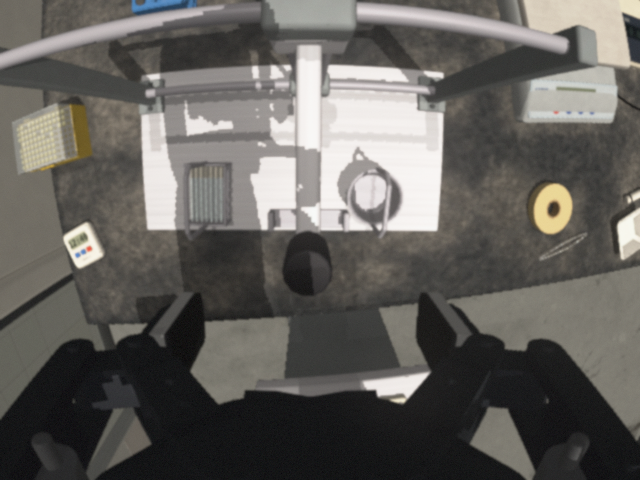

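```bash
cat >> h.py <<'E'
from scipy.spatial.transform import Rotation as Ro
def wz(uv,z,tcp,rpy):
    p=optics.camera_params("wrist");K=p["camera_matrix"];M=p["mount"]
    a=(np.array(uv)-K[:2,2])/K[0,0]; th=np.hypot(*a); d=np.r_[np.sin(th)*a/th,np.cos(th)]
    R=Ro.from_euler("xyz",rpy,degrees=True).as_matrix()
    c=R@M[:3,3]+tcp; d=R@M[:3,:3]@d; return c+d*(z-c[2])/d[2]
E
python3 - <<'E'
from h import *
import cv2
for uv in ((308,270),(307,268),(306,294),(284,270),(331,270)): print(uv,np.round(wz(uv,346,[487.2,28.5,403.2],[180,0,-5.46]),1))
im=cv2.imread("pics/w1.png")[145:250,165:305]; cv2.imwrite("pics/w1c.png",cv2.resize(im,None,fx=5.7,fy=5.7,interpolation=cv2.INTER_CUBIC))
E
```

```text
(308, 270) [487.5  29.7 346. ]
(307, 268) [488.7  30.1 346. ]
(306, 294) [474.3  32.1 346. ]
(284, 270) [488.7  42.  346. ]
(331, 270) [486.4  18.  346. ]
```

View pics/w1c.png

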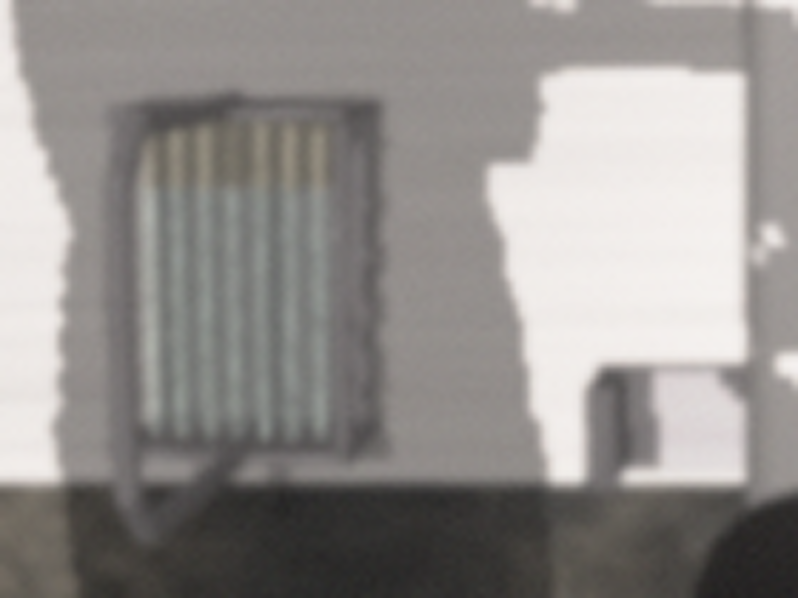

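```bash
python3 - <<'E'
from h import *
for uv in ((185.7,167.8),(187.5,234.5)): print(uv,np.round(wz(uv,121,[487.2,28.5,403.2],[180,0,-5.46]),1))
E
```

```text
(185.7, 167.8) [539.1 164.4 121. ]
(187.5, 234.5) [462.3 174.7 121. ]
```

Emit:
{"fn": "drive_tool", "kwargs": {"steps": [[0.02, 0.04, -0.8, 0, 85], [0, 0, -0.8, 0, 85], [0, 0, -0.7, 0, 60], [0, 0, -0.2, 0, 20], [0, 0, 0, 0, 10]]}}

```text
time: 4.65
tcp_pos: [487.8, 29.0, 328.5]
eef_rot: [180.0, 0.0, -5.6]
ft_force: [0.5, 0.8, 0.9]
gripper_width: 31.7
gripper_force: 0.0
```

Emit:
{"fn": "drive_tool", "kwargs": {"steps": [[0, 0, 0, 0, 10], [0, 0, 0, 0, 10], [0, 0, 0, 0, 10], [0, 0, 0, 0, 10]]}}

```text
time: 5.15
tcp_pos: [488.0, 29.5, 329.0]
eef_rot: [-180.0, -0.1, -5.5]
ft_force: [-2.7, -1.9, 5.1]
gripper_width: 24.3
gripper_force: 59.6
```

Emit:
{"fn": "drive_tool", "kwargs": {"steps": [[0, 0, -0.5, 0, 10], [0, 0, -0.8, 0, 10], [0, 0, -0.8, 0, 10], [0, 0, -0.8, 0, 10], [0, 0, -0.8, 0, 10]]}}

```text
time: 5.78
tcp_pos: [488.1, 29.6, 217.6]
eef_rot: [-180.0, -0.1, -5.5]
ft_force: [-4.6, 0.2, 11.3]
gripper_width: 24.4
gripper_force: 60.1
```

Emit:
{"fn": "drive_tool", "kwargs": {"steps": [[0, 0, -0.4, 0, 10], [0, 0, -0.17, 0, 10], [0, 0, 0, 0, 10]]}}

```text
time: 6.15
tcp_pos: [488.1, 29.7, 200.3]
eef_rot: [-180.0, -0.0, -5.5]
ft_force: [-2.7, -0.5, 6.4]
gripper_width: 24.6
gripper_force: 59.7
```

Emit:
{"fn": "drive_tool", "kwargs": {"steps": [[0.04, 0.4, 0, 0, 10], [0.07, 0.7, 0, 0, 10], [0.07, 0.7, 0, 0, 10], [0.07, 0.7, 0, 0, 10], [0.03, 0.3, 0, 0, 10]]}}

```text
time: 6.78
tcp_pos: [496.6, 114.6, 200.8]
eef_rot: [-180.0, -0.1, -5.5]
ft_force: [-2.2, -2.8, 6.6]
gripper_width: 24.8
gripper_force: 59.7
```

Emit:
{"fn": "drive_tool", "kwargs": {"steps": [[0, 0, 0, 0, 10], [0, 0, 0, 0, 10]]}}

```text
time: 7.02
tcp_pos: [496.6, 114.4, 200.9]
eef_rot: [-179.9, -0.1, -5.5]
ft_force: [-2.0, 2.7, 7.0]
gripper_width: 24.4
gripper_force: 59.7
```

```bash
python3 - <<'E'
from workcell import readout, optics
import cv2, numpy as np
s=readout.observe(); print(s["time"],s["tcp_pos"],s["eef_rot"])
a=optics.read_camera("scene")[200:440,180:480][:,:,::-1]
b=optics.read_camera("wrist")[:,:,::-1]; cv2.imwrite("pics/w2.png",b)
a=cv2.resize(a,(400,320)); b=cv2.resize(b,(400,300))
cv2.imwrite("pics/c2.png",np.hstack([a[:300],b]))
cv2.imwrite("pics/s2.png",cv2.resize(a,(750,600)))
E
```

```text
7.025 [496.61250008 114.35620314 200.87190386] [-1.79932817e+02 -5.88564351e-02 -5.51326021e+00]
```

View pics/c2.png

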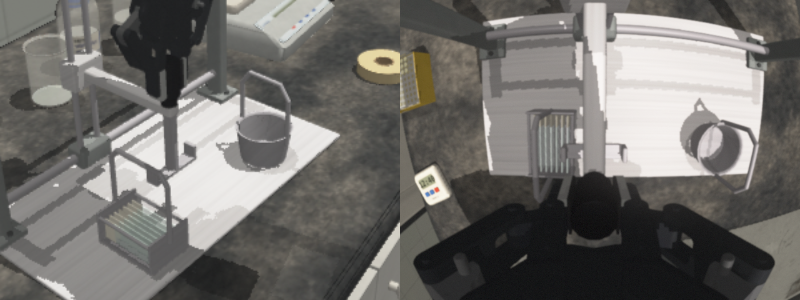

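```bash
python3 - <<'E'
from h import *
for uv,z in (((210,181),121),((212,280),121),((221,313),121),((262,242),97)): print(uv,np.round(wz(uv,z,[496.6,114.4,200.9],[180,0,-5.5]),1))
import cv2
im=cv2.imread("pics/w2.png")[165:330,190:400]; cv2.imwrite("pics/w2c.png",cv2.resize(im,None,fx=3.6,fy=3.6,interpolation=cv2.INTER_CUBIC))
E
```

```text
(210, 181) [545.7 165.9 121. ]
(212, 280) [487.4 174.3 121. ]
(221, 313) [465.3 172.7 121. ]
(262, 242) [501.6 144.8  97. ]
```

View pics/w2c.png

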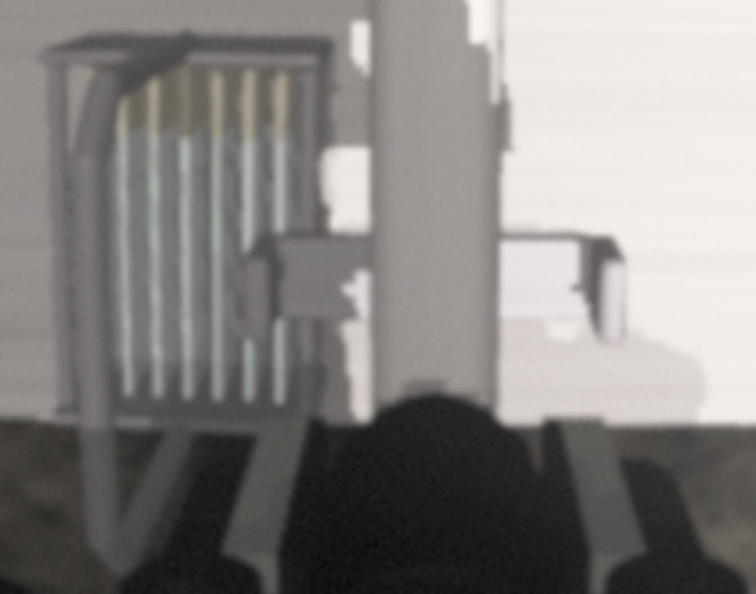

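Emit:
{"fn": "drive_tool", "kwargs": {"steps": [[0.03, 0.3, 0, 0, 10], [0.05, 0.5, 0, 0, 10], [0.05, 0.5, 0, 0, 10], [0, 0.03, 0, 0, 10], [0, 0, 0, 0, 10]]}}

```text
time: 7.75
tcp_pos: [500.7, 154.4, 200.9]
eef_rot: [-179.9, -0.1, -5.5]
ft_force: [-1.8, 0.7, 6.9]
gripper_width: 24.6
gripper_force: 59.7
```

```bash
python3 - <<'E'
from workcell import readout, optics
import cv2, numpy as np
s=readout.observe(); print(s["time"],s["tcp_pos"],s["ft_force"])
a=optics.read_camera("scene")[230:440,180:380][:,:,::-1]
b=optics.read_camera("wrist")[120:360,150:400][:,:,::-1]
cv2.imwrite("pics/c3.png",np.hstack([cv2.resize(a,(400,420)),cv2.resize(b,(400,420))]))
E
```

```text
7.75 [500.65122203 154.38143408 200.9368356 ] [-1.77620818  0.73421763  6.85419516]
```

View pics/c3.png

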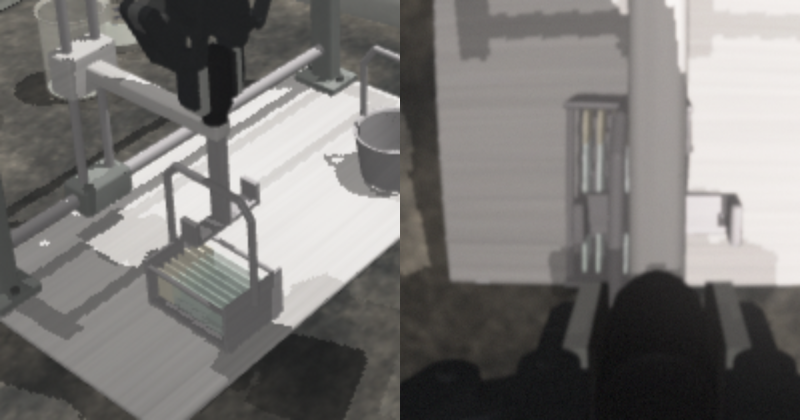

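Emit:
{"fn": "drive_tool", "kwargs": {"steps": [[0, 0, 0.4, 0, 10], [0, 0, 0.4, 0, 10], [0, 0, 0.3, 0, 10], [0, 0, 0.3, 0, 10], [0, 0, 0.3, 0, 10]]}}

```text
time: 8.48
tcp_pos: [500.5, 153.4, 252.0]
eef_rot: [-180.0, -0.1, -5.5]
ft_force: [2.7, 1.5, 3.5]
gripper_width: 24.5
gripper_force: 59.4
```

```bash
python3 - <<'E'
from workcell import readout, optics
import cv2, numpy as np
s=readout.observe(); print(s["time"],s["tcp_pos"],s["ft_force"])
a=optics.read_camera("scene")[200:440,180:380][:,:,::-1]
b=optics.read_camera("wrist")[120:360,150:400][:,:,::-1]
cv2.imwrite("pics/c4.png",np.hstack([cv2.resize(a,(400,480)),cv2.resize(b,(400,480))]))
E
```

```text
8.475 [500.45860937 153.42366834 251.9861757 ] [2.70449006 1.50523434 3.4561608 ]
```

View pics/c4.png

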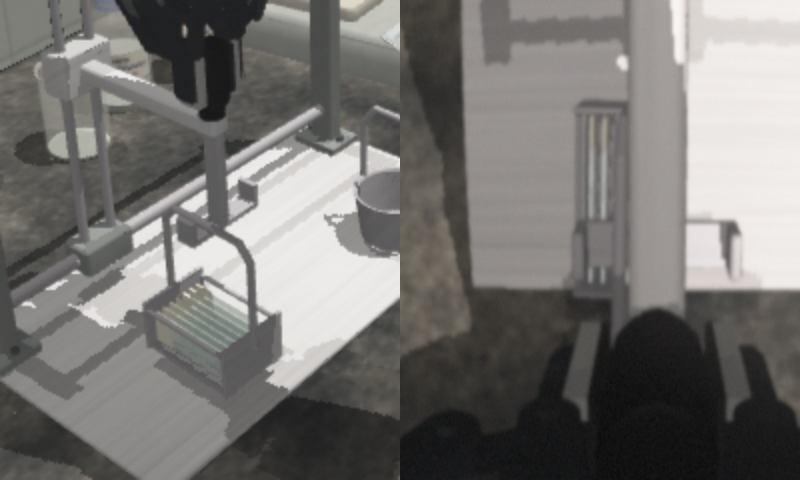

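Emit:
{"fn": "drive_tool", "kwargs": {"steps": [[0, 0, 0.4, 0, 10], [0, 0, 0.5, 0, 10], [0, 0, 0.5, 0, 10], [0, 0, 0.5, 0, 10], [0, 0, 0.4, 0, 10]]}}

```text
time: 9.2
tcp_pos: [500.4, 153.3, 321.6]
eef_rot: [-180.0, -0.1, -5.5]
ft_force: [5.5, -1.0, 1.4]
gripper_width: 24.5
gripper_force: 59.3
```

Emit:
{"fn": "drive_tool", "kwargs": {"steps": [[0, 0, 0.2, 0, 10], [0, 0, 0, 0, 10], [0, 0, 0, 0, 10], [0, 0, 0, 0, 10]]}}

```text
time: 9.7
tcp_pos: [500.4, 153.4, 326.0]
eef_rot: [180.0, -0.0, -5.5]
ft_force: [6.0, -2.2, 3.8]
gripper_width: 24.8
gripper_force: 59.5
```

Emit:
{"fn": "drive_tool", "kwargs": {"steps": [[0, 0, 0.08, 0, 10], [0, 0, 0, 0, 10], [0, 0, 0, 0, 10], [0, 0, 0, 0, 10]]}}

```text
time: 10.2
tcp_pos: [500.4, 153.4, 328.4]
eef_rot: [180.0, -0.0, -5.5]
ft_force: [5.4, -1.4, 4.6]
gripper_width: 24.5
gripper_force: 59.5
```

Emit:
{"fn": "drive_tool", "kwargs": {"steps": [[0, 0, 0, 0, 30], [0, 0, 0, 0, 50], [0, 0, 0, 0, 70], [0, 0, 0, 0, 80], [0, 0, 0.3, 0, 85]]}}

```text
time: 10.82
tcp_pos: [499.6, 153.3, 337.3]
eef_rot: [180.0, 0.1, -5.5]
ft_force: [0.2, 0.0, -0.6]
gripper_width: 85.4
gripper_force: 0.0
```

Emit:
{"fn": "drive_tool", "kwargs": {"steps": [[0, 0, 0.5, 0, 85], [0, 0, 0.8, 0, 85], [0, 0, 0.8, 0, 85], [0, 0, 0.8, 0, 85], [-0.3, 0, 0.5, 0, 85]]}}

```text
time: 11.45
tcp_pos: [491.4, 153.5, 441.9]
eef_rot: [-179.9, -0.1, -5.6]
ft_force: [-0.9, 0.9, 0.7]
gripper_width: 85.0
gripper_force: 0.0
```

Emit:
{"fn": "drive_tool", "kwargs": {"steps": [[-0.8, 0, 0, 0, 85], [-0.8, 0, 0, 0, 85], [-0.5, 0, 0, 0, 85], [0, 0, 0, 0, 85], [0, 0, 0, 0, 85]]}}

```text
time: 12.08
tcp_pos: [428.6, 153.5, 439.8]
eef_rot: [-180.0, -0.0, -5.5]
ft_force: [0.1, -0.2, -1.3]
gripper_width: 85.1
gripper_force: 0.0
```

```bash
python3 - <<'E'
from workcell import readout, optics
import cv2, numpy as np
s=readout.observe(); print(s["time"],s["tcp_pos"],s["ft_force"])
a=optics.read_camera("scene")[90:430,120:460][:,:,::-1]
cv2.imwrite("pics/c5.png",cv2.resize(a,(600,600)))
E
```

```text
12.075 [428.55696769 153.49204296 439.81206739] [ 0.13747474 -0.2210873  -1.28549835]
```

View pics/c5.png

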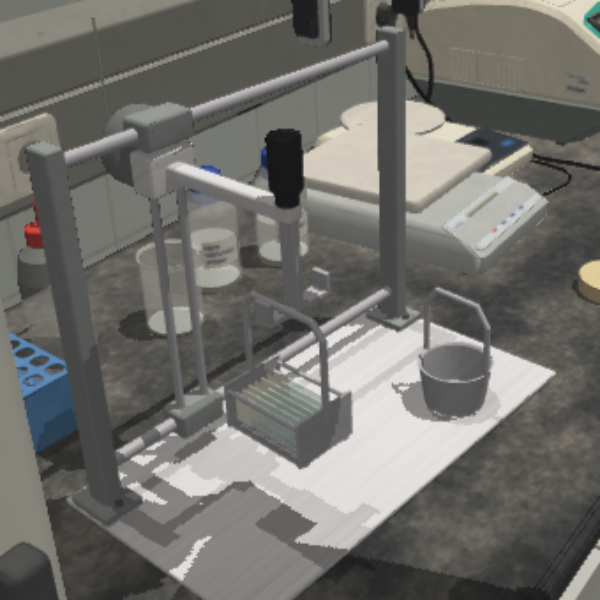

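The rack hangs from the hook at the top (bar at about (290,320)), well clear of the plate. The basket stands where it was and the gripper is free.

Emit:
{"fn": "drive_tool", "kwargs": {"steps": [[0, 0, 0, 0, 85], [0, 0, 0, 0, 85], [0, 0, 0, 0, 85], [0, 0, 0, 0, 85], [0, 0, 0, 0, 85]]}}

```text
time: 12.75
tcp_pos: [428.1, 153.4, 439.6]
eef_rot: [180.0, 0.0, -5.5]
ft_force: [0.4, -0.0, -0.4]
gripper_width: 85.1
gripper_force: 0.0
```

```bash
python3 -c "
from workcell import ticket
print(ticket.close_job())"
```

```text
the job is handed in; nothing more can be done
None
```

The job is handed in at about 12.8 s: the slide rack hangs from the hook, which looks fully up, clear of the base plate, with the knob released and the basket left where it stood.

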